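Set a glaze-glass cell in the light bench and lock it

TASK

Take the sample cell with the orange stopper from the ware board and stand it fully home in the blue carriage's well on the light bench, upright and with its two clear glass faces across the light path (one facing the lamp, the other the sensor). Then turn the red cam clockwise through its quarter turn until it stops, so that the jaw draws the cell tight against the wall, and let go. Leave the other two cells, the bowl and the jar where they are.

Things in the scene. Friction and masses are not known exactly. Their poses are not given: they have to be found in the camera images.
- cell_orange: Cell to load: upright amber glass block 30 x 30 x 55 mm tall with an orange square stopper 24 x 24 x 34 mm centred on top (0.1-0.2 kg), edges parallel. Its +y and -y faces are clear, +x and -x masked black; a black bar on the stopper's top runs along y. Origin: centre of its underside, z up. Stands on the ware board (340 x 120 x 20 mm thick) at one of three places 100 mm apart, any yaw.
- cell_green: A like cell of green glass with a green stopper, same size, on the ware board. Leave it alone. Origin: centre of its underside.
- cell_white: A like cell of colourless glass with a white stopper, same size, on the ware board. Leave it alone. Origin: centre of its underside.
- bench: Fixed light bench: aluminium plate 100 (x) x 330 (y) x 15 mm. White lamp housing at its +y end, black sensor housing at its -y end, both 77 mm high, from 98 mm outwards. The light runs along the bench's y axis at x = 0, 48 mm above the table. Origin: centre of the plate's underside, z up, axes parallel to the carriage's.
- park (a point): Point of the bench (bench axes; x = 0, y = 0, z = 63 mm) about which the blue carriage is parked. The carriage is clamped fast and square, but its middle lies anywhere from 12 mm before to 12 mm past this point along bench y, NOT reported: see it or feel for it, e.g. touch an end face with the cell. End faces: flat, upright, 26 mm in y from its middle; z 25 to 63 mm; free space beyond.
- well (a point): Point of the bench (x = 2 mm, y = 0, z = 25 mm): height of the well's floor, and the best x to lower a cell at. The well, in the carriage's middle, is open upwards from floor z = 25 to the top at z = 63 mm. Across y it is 32 mm wide (1 mm spare each side of a cell, no chamfer). Across x: from a fixed wall's face at x = -15 mm to the open brass jaw at +19 mm. The jaw moves 2.8 mm per rad of cam to -x.
- cam_line (a point): Point of the bench (x = 72 mm, y = 0, z = 63 mm): x and mid height of the red cam wing; in y the wing's vertical axis is level with the carriage's unreported middle. Wing: bar 46 mm long, 12 mm thick, z = 50 to 76 mm, on a steel disc 36 mm across (top z = 50 mm).
- cam (a joint): Angle of the red cam wing. 0 = open, wing lying along the light path (bench y); grows as it turns clockwise seen from above; 1.57 rad = end stop, wing pointing at the cell (along bench x), jaw tight. Starts at 0 to 0.25, turns stiffly (about 0.1 N m, a little more as the jaw bites) and stays where left.
- bowl: Terracotta bowl, 120 mm across, 70 mm high, bystander at the far side. Origin: centre of its underside.
- jar: Amber glass jar with a white cap, 64 mm across, 90 mm high, bystander at the far side. Origin: centre of its underside.
Not all that is in view belongs to the job. What is shaped like the cell_orange but yellow is not meant.

How it is judged:
By the outcome, as a careful person would: the job done as asked, in the order asked, and still so for the second after the job is handed in, with the robot touching nothing.
It also fails if it takes over 59 s, if anything falls off the work surface, if the arm or the gripper's body presses on something with over 40 N, if the wrist force passes 120 N, or if a joint passes its speed limit or range.

ROBOT

A 6-joint arm with a two-finger parallel gripper is mounted at the origin on the work surface. World frame = base frame: x ahead of the robot, y to its left, z up, the work surface at z = 0. Lengths are in mm, angles in rad, forces in N, time in s.
With the tool pointing down it reaches from about 325 to 875 mm from the base axis. Payload 4.4 kg.
Tool frame: the origin (TCP) lies on the centre line of the jaws, within the pads' length; the fingertips stand ahead of it and the grasp point (between the pads) lies 6 mm ahead of it (ctrl.tcp_to_tips is the z of the fingertips in the tool frame, in mm); z points along the fingers, y is the direction in which the jaws open and shut (so a half turn about z gives the same grasp; the last joint's range is limited). The gripper opens to 85 mm and grips with 20 to 120 N. Pads are 22 mm wide; open, the fingers measure 114 mm over their backs; the gripper's body (76 mm by 85 mm) begins 54 mm behind the grasp point. The pads swing forward as they close: fully open they stand 13 mm farther back than shut.
Start: joints at [-1.264, 0.207, 1.542, -0, 1.393, -0.15], TCP at [254.125, -515.799, 256.282] pointing down, gripper open.
Joint ranges: [-2.73, 2.73], [-0.86, 2.22], [0.23, 2.46], [-1.11, 4.25], [0.08, 2.63], [-2.82, 2.82]. Speed limits (rad/s): [2.79, 2.79, 3.14, 3.14, 3.14, 3.14].

INTERFACE

Orientations are given as a 3x3 rotation matrix whose columns are the frame's x, y, z axes.
In Python, from plant import ctrl, sensors, optics gives the robot as it stands. Calls block until the motion is done:
- ctrl.move_ptp(position, orientation): joint-space move of the TCP to a pose.
- ctrl.move_l(position, rot=None, vel=150, threshold=None): straight line of the TCP; rot=None keeps the orientation; vel is the mean speed in mm/s. With threshold (N) it stops when the force on the tool has changed by that much, and returns True; else False.
- ctrl.set_joints(angles): joint-space move.
- ctrl.gripper_to(opening, force=None): finger opening in mm; force is the grip in N (None keeps the last); returns when the fingers have stopped.
- ctrl.hold(seconds).
- ctrl.solve_ik(position, orientation): joint angles nearest the present ones, or None.
- sensors.read_state(): the state.
- optics.grab_frame(name): name is "scene" or "top" or "wrist"; returns (picture, depth): 384x512x3 uint8, red, green, blue; 384x512 float32, mm along the optical axis (not along the pixel's ray), 0 where there is no reading.
- optics.camera_params(name): a dict with "mtx" (3x3 intrinsics, pixels), "k1" (the pictures are not rectified: a ray, as slopes to the right and down, at radius r is drawn at 1 + k1 r^2 times it, then the intrinsics apply), "R" (3x3) and "t" (3): a world point X has camera coordinates R X + t; the wrist camera has in their place "T_tool_cam" (4x4, takes a point from camera to tool coordinates, whose origin is the TCP and whose axes are the flange's). Camera axes: x right, y down, z forward; pixel columns grow to the right and rows downward; lengths in mm; the calibration is good to about 2 mm. A picture is of the moment at which its call begins: read the wrist's pose just before it. camera_params takes no time and is no camera call.
A pose or a line that the arm cannot do raises ctrl.MotionError and nothing moves.
- ctrl.finish_job(): hands the job in, once; it reports no verdict.
The state is a dict: "t": time; "q": joint angles; "qvel": joint speeds; "tau": joint torques, N m; "eef_pos": TCP position; "eef_rot": TCP orientation; "force": force on the tool from outside, world axes, zero at the start; "wrist_torque": the same for the moment, N m; "grip_width": finger opening in mm.
Only numpy, scipy, OpenCV 4.12 (cv2) and the standard library are available. Lean on these libraries where they do the work, as an engineer would, in place of code of your own. Each camera call takes 0.05 s, during which the arm holds its last target.

## Working session

There is one attempt and no reset: what is moved stays moved. The work goes in short steps, each a Python script; the robot and the scene stay as the last script left them, time stands still between calls to the robot, and variables do not carry over. Pictures are saved under pics/ and viewed, and the job is handed in when it is done.

```bash
ls; mkdir -p pics
python3 - <<'E'
from plant import ctrl,sensors,optics
import cv2
s=sensors.read_state();print(s, ctrl.tcp_to_tips)
for n in ["scene","top","wrist"]:
    p,d=optics.grab_frame(n);cv2.imwrite(f"pics/{n}0.png",p[:,:,::-1]);import numpy as np;np.savez(f"pics/{n}0.npz",p=p,d=d)
    print(n,optics.camera_params(n))
E
```

```text
pics
{'t': 0.0, 'q': array([-1.26350185e+00,  2.07436710e-01,  1.54300106e+00,  1.57370606e-06,
        1.39350230e+00, -1.50515915e-01]), 'qvel': array([-6.37010744e-05, -5.77804402e-04, -4.61330905e-04, -2.91744484e-03,
       -1.66942251e-04, -4.45636649e-04]), 'tau': array([-1.16161186e-04, -3.83033001e+01, -2.91595674e+01, -5.50351506e-04,
        1.05614887e-02, -2.83910175e-06]), 'eef_pos': array([ 253.90265731, -515.10100252,  255.09387986]), 'eef_rot': array([[ 8.97022671e-01,  4.41983965e-01, -7.08569905e-04],
       [ 4.41984391e-01, -8.97019949e-01,  2.23791372e-03],
       [ 3.53520639e-04, -2.32063618e-03, -9.99997245e-01]]), 'force': array([ 0.45709688, -0.48752445,  0.40921956]), 'wrist_torque': array([ 0.00191316, -0.01250742,  0.01602741]), 'grip_width': 85.40838056492439} 25.0
scene {'mtx': array([[383.95628783,   0.        , 262.15045303],
       [  0.        , 383.95628783, 192.32792188],
       [  0.        ,   0.        ,   1.        ]]), 'k1': -0.006755382928178455, 'R': array([[-3.21956440e-01,  9.46754412e-01, -3.66959057e-04],
       [ 6.42359700e-01,  2.18
[... 405 characters left out ...]
 [-0.98548456, -0.00303922, -0.16973786],
       [ 0.1697005 ,  0.0099386 , -0.98544557]]), 't': array([-38.15905846, 590.62850291, 823.1237117 ])}
wrist {'mtx': array([[286.8633159 ,   0.        , 252.38105299],
       [  0.        , 286.8633159 , 188.92270176],
       [  0.        ,   0.        ,   1.        ]]), 'k1': -0.00832115372888761, 'T_tool_cam': array([[ 6.58220929e-04, -9.63901862e-01, -2.66256957e-01,
         6.76016170e+01],
       [ 9.99999614e-01,  4.79424297e-04,  7.36516726e-04,
        -7.06162109e-01],
       [-5.82279789e-04, -2.66257339e-01,  9.63901805e-01,
        -1.17114788e+02],
       [ 0.00000000e+00,  0.00000000e+00,  0.00000000e+00,
         1.00000000e+00]])}
```

View pics/scene0.png

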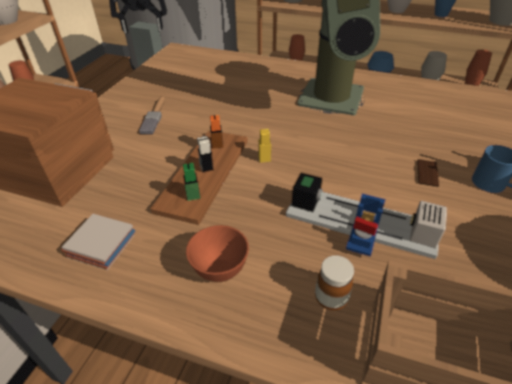

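View pics/top0.png

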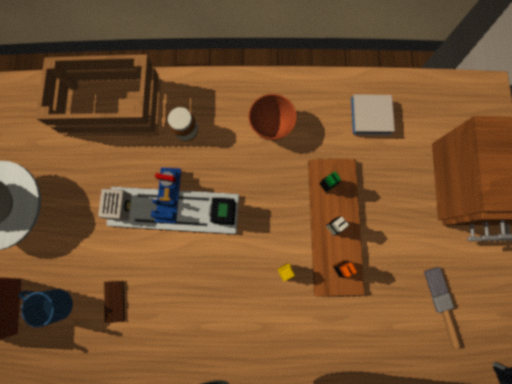

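View pics/wrist0.png

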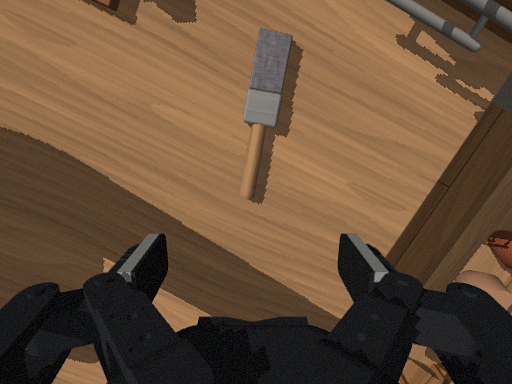

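```bash
cat > h.py <<'E'
import numpy as np, cv2
from plant import ctrl,sensors,optics
def cam(name,st=None):
    c=optics.camera_params(name)
    if name=="wrist":
        T=c["T_tool_cam"];Rt=st["eef_rot"]
        Rcw=Rt@T[:3,:3];o=Rt@T[:3,3]+st["eef_pos"]
    else:
        Rcw=c["R"].T;o=-c["R"].T@c["t"]
    return c["mtx"],c["k1"],Rcw,o
def cast(cm,uv,z):
    K,k,R,o=cm
    uv=np.atleast_2d(np.asarray(uv,float))
    p=cv2.undistortPoints(uv.reshape(-1,1,2),K,np.array([k,0,0,0.])).reshape(-1,2)
    d=(R@np.c_[p,np.ones(len(p))].T).T
    return o+d*((z-o[2])/d[:,2])[:,None]
def pts(cm,D,mask):
    v,u=np.nonzero(mask&(D>0)); K,k,R,o=cm
    p=cv2.undistortPoints(np.c_[u,v].astype(float).reshape(-1,1,2),K,np.array([k,0,0,0.])).reshape(-1,2)
    return o+(R@(np.c_[p,np.ones(len(p))]*D[v,u][:,None]).T).T,u,v
def snap(name,fn):
    st=sensors.read_state();p,d=optics.grab_frame(name)
    cv2.imwrite(f"pics/{fn}.png",p[:,:,::-1]);np.savez(f"pics/{fn}.npz",p=p,d=d,pos=st["eef_pos"],rot=st["eef_rot"])
    return p,d,cam(name,st)
def load(name,fn):
    z=np.load(f"pics/{fn}.npz")
    st=dict(eef_pos=z["pos"],eef_rot=z["rot"]) if "pos" in z else None
    return z["p"],z["d"],cam(name,st)
def hsv(p): return cv2.cvtColor(p,cv2.COLOR_RGB2HSV).astype(int)
def down(yaw): # tool y axis direction = yaw in world (mod pi); z down
    y=np.array([np.cos(yaw),np.sin(yaw),0]);z=np.array([0,0,-1.])
    return np.c_[np.cross(y,z),y,z]
E
python3 - <<'E'
from h import *
p,d,cm=load("top","top0")
cv2.imwrite("pics/z1.png",cv2.resize(p[150:250,90:250,::-1],None,fx=5,fy=5,interpolation=cv2.INTER_CUBIC))
cv2.imwrite("pics/z2.png",cv2.resize(p[150:300,260:380,::-1],None,fx=4,fy=4,interpolation=cv2.INTER_CUBIC))
H=hsv(p)
o=(((H[...,0]<18)&(H[...,1]>200)&(H[...,2]>180)))
o[:, :300]=0;o[:,375:]=0
P,u,v=pts(cm,d,o);print(len(u),u.mean(),v.mean(),np.median(P,0),cast(cm,[u.mean(),v.mean()],109))
print(cast(cm,[[160,205],[165,177],[120,200],[225,210]],[63,76,92,92]))
E
```

```text
61 347.7704918032787 269.5081967213115 [ 405.2762825  -234.31427135  108.85123385] [[ 406.27382732 -236.33444657  109.        ]]
[[553.22646927 195.31213467  63.        ]
 [618.84984072 182.95823818  76.        ]
 [560.66044556 282.41443988  92.        ]
 [538.59803363  36.33883175  92.        ]]
```

View pics/z1.png

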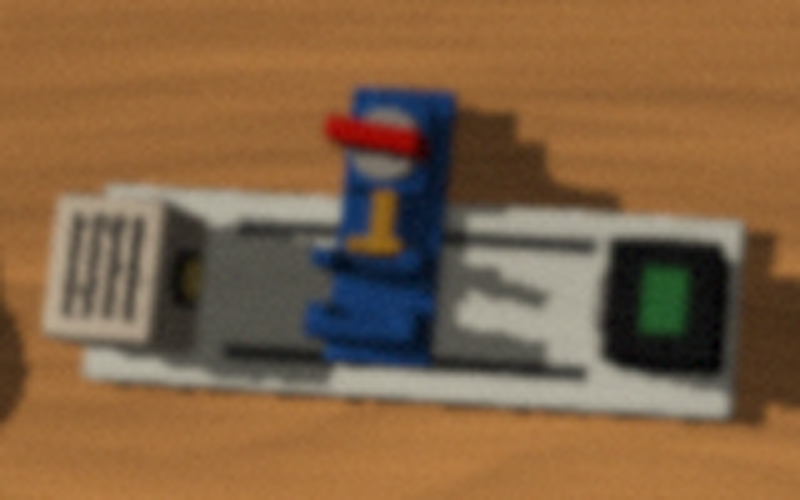

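View pics/z2.png

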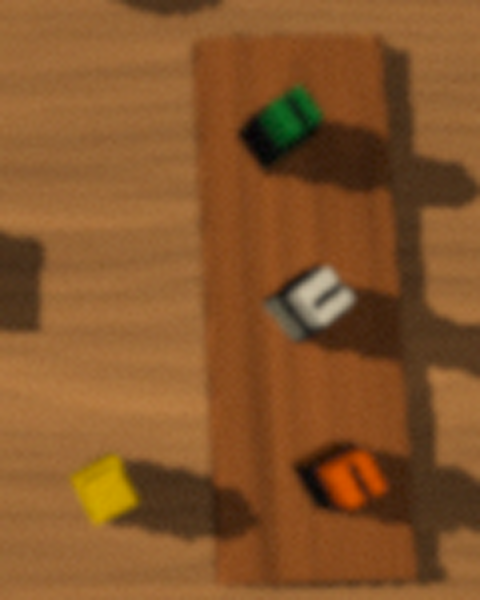

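Run:
```python
from h import *
R=down(np.radians(40))
ctrl.move_ptp([406,-236,240],R)
p,d,cm=snap("wrist","w1")
s=sensors.read_state();print(s["t"],s["q"],s["eef_pos"])
```

```text
1.4167 [-7.12430271e-01 -5.83059207e-03  1.80870269e+00 -3.56263082e-04
  1.33805180e+00 -1.40872722e+00] [ 405.9906838  -236.90880993  240.20799707]
```

View pics/w1.png

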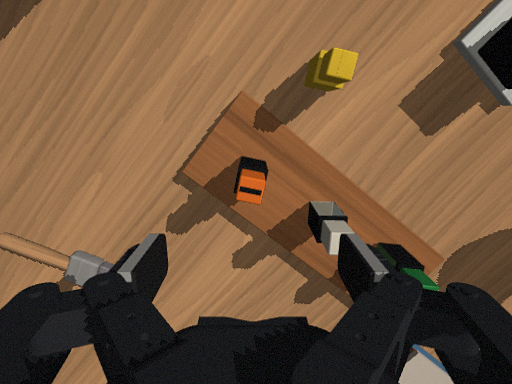

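Orange stopper at about (251,188) with its bar nearly along image x (tool y), the black mask facing up. Now fit it and see the white neighbour's clearance.

Run:
```python
from h import *
p,d,cm=load("wrist","w1")
cv2.imwrite("pics/z3.png",cv2.resize(p[145:260,220:350,::-1],None,fx=5,fy=5,interpolation=cv2.INTER_CUBIC))
H=hsv(p)
P,u,v=pts(cm,d,(H[...,2]>0)&(np.add.outer(np.zeros(384),np.arange(512))>=0))
m=np.zeros(d.shape,bool)
sel=(abs(P[:,2]-109)<5)&(np.hypot(P[:,0]-406,P[:,1]+236)<35)
m[v[sel],u[sel]]=1
print(sel.sum(),P[sel].mean(0),P[sel][:,2].min(),P[sel][:,2].max())
cs,_=cv2.findContours(m.astype(np.uint8),cv2.RETR_EXTERNAL,cv2.CHAIN_APPROX_NONE)
c=max(cs,key=cv2.contourArea).reshape(-1,2)
W=cast(cm,c,109)[:,:2]
print("top rect",cv2.minAreaRect(W.astype(np.float32)))
# orange colour top face (bright)
o=(H[...,0]<14)&(H[...,1]>200)&(H[...,2]>200);o[:,:230]=0;o[:,275:]=0;o[:170]=0;o[210:]=0
o=cv2.morphologyEx(o.astype(np.uint8),cv2.MORPH_CLOSE,np.ones((7,7)))
c=max(cv2.findContours(o,0,1)[0],key=cv2.contourArea).reshape(-1,2)
print("orange rect",cv2.minAreaRect(cast(cm,c,109)[:,:2].astype(np.float32)),c.min(0),c.max(0))
# bar
b=(H[...,2]<60);b[:,:236]=0;b[:,266:]=0;b[:182]=0;b[198:]=0
vv,uu=np.nonzero(b);B=cast(cm,np.c_[uu,vv],109)[:,:2];
print("bar",len(B),B.mean(0),cv2.minAreaRect(B.astype(np.float32)))
e,V=np.linalg.eigh(np.cov(B.T));print(np.degrees(np.arctan2(V[1,1],V[0,1])),np.sqrt(e*12))
```

```text
679 [ 405.39743624 -238.39591781  108.32040375] 104.2393198693577 111.07431162658796
top rect ((405.26812744140625, -238.27381896972656), (23.712322235107422, 24.330476760864258), 28.006195068359375)
orange rect ((406.0062255859375, -238.18511962890625), (21.668474197387695, 21.9611873626709), 28.356380462646484) [237 176] [264 202]
bar 112 [ 404.12398555 -240.32831317] ((403.3392333984375, -238.974365234375), (22.434839248657227, 9.440500259399414), 34.00578308105469)
-156.05608205875956 [ 5.66826097 23.94536472]
```

View pics/z3.png

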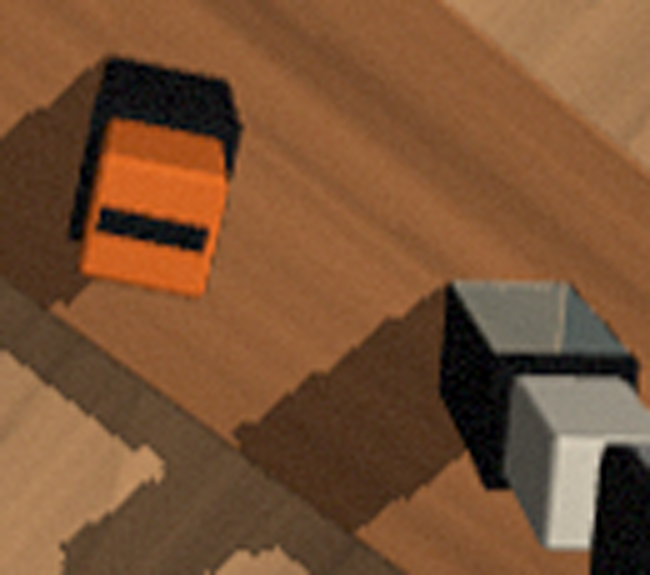

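Run:
```python
from h import *
ctrl.move_ptp([570,178,230],down(np.radians(90)))
p,d,cm=snap("wrist","w2")
s=sensors.read_state();print(s["t"],s["q"],s["eef_pos"])
cv2.imwrite("pics/z4.png",cv2.resize(p[60:260,110:390,::-1],None,fx=2.8,fy=2.8,interpolation=cv2.INTER_CUBIC))
```

```text
3.1 [ 1.55630078e-01  2.74168104e-01  1.51396461e+00 -4.66658769e-04
  1.35339853e+00 -1.41295970e+00] [570.28310717 176.59710043 230.09133611]
```

View pics/w2.png

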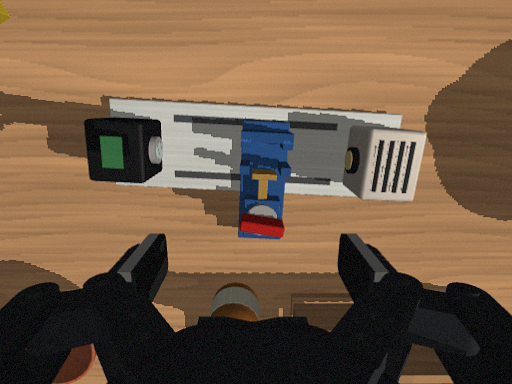

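View pics/z4.png

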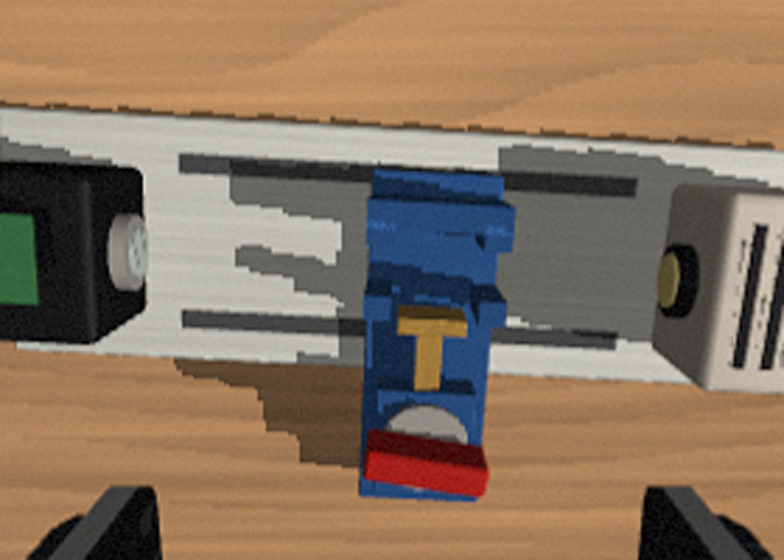

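Run:
```python
from h import *
p,d,cm=load("wrist","w2")
H=hsv(p)
P,u,v=pts(cm,d,np.ones(d.shape,bool))
X=np.zeros(d.shape+(3,));X[v,u]=P
Z=X[...,2]
roi=np.zeros(d.shape,bool);roi[70:232,70:440]=1
# plate
pl=roi&(abs(Z-15)<5)&(H[...,1]<60)
print("plate z",np.median(Z[pl]),pl.sum())
near=[];far=[]
for c in list(range(170,240,2))+list(range(296,340,2)):
    r=np.nonzero(pl[:,c])[0]
    near.append((c,r.min()-.5));far.append((c,r.max()+.5))
for nm,e in(("near",near),("far",far)):
    W=cast(cm,e,15)[:,:2]
    vx,vy,x0,y0=cv2.fitLine(W.astype(np.float32),cv2.DIST_HUBER,0,.01,.01).ravel()
    print(nm,np.degrees(np.arctan2(vy,vx)),x0+(170-y0)*vx/vy, "x at y=170", np.abs((W-[x0,y0])@[-vy,vx]).mean())
def rect(m,z,nm):
    m=cv2.morphologyEx(m.astype(np.uint8),cv2.MORPH_OPEN,np.ones((3,3)))
    c=max(cv2.findContours(m,0,1)[0],key=cv2.contourArea).reshape(-1,2)
    print(nm,m.sum(),np.median(Z[m>0]),cv2.minAreaRect(cast(cm,c,z)[:,:2].astype(np.float32)))
red=roi&((H[...,0]<6)|(H[...,0]>174))&(H[...,1]>150)
rect(red&(abs(Z-76)<4),76,"wing top")
rect(red&(H[...,2]>150)&(abs(Z-76)<6),76,"wing bright")
blue=roi&(abs(H[...,0]-110)<12)&(H[...,1]>120)
print(np.histogram(Z[blue],bins=np.arange(-4,84,4)))
rect(blue&(abs(Z-63)<5),63,"blue63")
rect(roi&(H[...,2]<60)&(abs(Z-92)<6),92,"sensor")
rect(roi&(H[...,1]<70)&(H[...,2]>60)&(abs(Z-92)<6),92,"lamp")
np.save("pics/X2.npy",X)
for r in range(115,245,5): print(r,' '.join("%3d"%(Z[r,c]) for c in range(228,304,4)))
```

```text
plate z 14.53944432066811 14303
near 86.92142 498.3448 x at y=170 0.3436645043176102
far 86.84069 596.9231 x at y=170 0.323243822125261
wing top 390 75.2457558551688 ((616.4636840820312, 186.5802001953125), (43.979679107666016, 12.046981811523438), 89.94693756103516)
wing bright 264 75.50456382857263 ((618.086669921875, 180.43930053710938), (29.656938552856445, 8.788074493408203), 89.94992065429688)
(array([   0,   22,    0,    0,    5,    0,  608, 1566,   38,   61,   56,
        128,  250,   35,   34,   38,  851,    8,    3,   17,   38]), array([-4,  0,  4,  8, 12, 16, 20, 24, 28, 32, 36, 40, 44, 48, 52, 56, 60,
       64, 68, 72, 76, 80]))
blue63 853 62.41892559440362 ((531.4561157226562, 191.56556701660156), (51.42045974731445, 16.26132583618164), 87.08758544921875)Traceback (most recent call last):
  File "<stdin>", line 29, in <module>
  File "<stdin>", line 21, in rect
ValueError: max() iterable argument is empty
```

Run:
```python
from h import *
p,d,cm=load("wrist","w2")
X=np.load("pics/X2.npy");Z=X[...,2]
for r in range(113,245,4): print(r,' '.join("%3d"%(Z[r,c]) for c in range(228,304,4)))
cv2.imwrite("pics/z5.png",cv2.resize(p[110:245,225:310,::-1],None,fx=6,fy=4.4,interpolation=cv2.INTER_CUBIC)) if 0 else cv2.imwrite("pics/z5.png",cv2.resize(p[112:245,228:304,::-1],None,fx=4.4,fy=4.4,interpolation=cv2.INTER_NEAREST))
```

```text
Traceback (most recent call last):
FileNotFoundError: [Errno 2] No such file or directory: 'pics/X2.npy'
```

Run:
```python
from h import *
p,d,cm=load("wrist","w2")
P,u,v=pts(cm,d,np.ones(d.shape,bool))
X=np.zeros(d.shape+(3,));X[v,u]=P
np.save("pics/X2.npy",X);Z=X[...,2]
for r in range(113,245,4): print(r,' '.join("%3d"%(Z[r,c]) for c in range(228,304,4)))
cv2.imwrite("pics/z5.png",cv2.resize(p[112:245,228:304,::-1],None,fx=4.4,fy=4.4,interpolation=cv2.INTER_NEAREST))
```

```text
113  14  14  15  15  15  16  14  14  13  14  14  15  13  13   0  12  13  14  14
117  14  15  16  14  13  15  14  14  14  14  15  14  13  14  14  15  14  14  14
121  14  16  16  15  24  25  25  22  22  24  25  19  15  13  14  15  14  13  16
125  13  13  14  14  24  24  23  24  23  23  25  24  24  24  24  25  15  14  14
129  13  13  15  14  38  36  32  30  24  24  24  25  25  25  23  24  14  13  14
133  13  14  14  14  61  61  61  61  62  62  63  62  62   0  61  61  60  13  14
137  15  14  13  15  63  62  61  61  62  63  61  63  62  62  62  63  63  13  15
141  14  12  14  14  61  62  62  63  62  62  61  62  62  61  62  61  62  14  14
145  12  14  13  15  62  62  24  24  23  24  24  26  23  33  62  63  62  13  14
149  14  15  12  15  23  23  24  24  24  23  24  24  23  25  61  62  62  13  15
153  14  14  14  15  23  25  25  23  24  22  24  24  23  23  23  14  15  14  15
157  14  14  13  14  24  24  24   0  23  23  25  24   0  23  24  14  14  14  13
161  14  13  13  13  39  38  24  25  24  23  24  25  24  27  26  15  13  13  15
165  13  15  14  61  62  60  25  23  23  23  24  23  25  50 
[... 839 characters left out ...]
  44  45  48  49  49  50  49  49  44  24   0   0   0  -1   0
213   0  -1   0  23  52  50  48  49  50  49  50  49  45  24  -2   0   1   0   0
217   0   0  -1  25  66  62  60  60  57  55  53  52  49  24   0   1   0  -1   0
221   0  -1  -1  58  74  73  72  71  68  68  66  61  61  59  -1   0  -1   0   0
225   0   0   0  73  76  75  75  75  75  76  75  74  72  71  -1   0   0   0  -1
229   0   0   0  75  75  75  75  75  75  76  76  75  75  76  74   0   0  -2  -1
233   0   0   0  24  45  44  44  48  75  75  76  76  74  75   0   0   0   0  -1
237   0   0  -1   0   0  26  23  24  22  24  24  24  24  23   0   0   0   0   0
241   0   0  -1   0  -1   0   0  -1  -1   0   0  -1   0  -1   0   0   0  -1   0
```

View pics/z5.png

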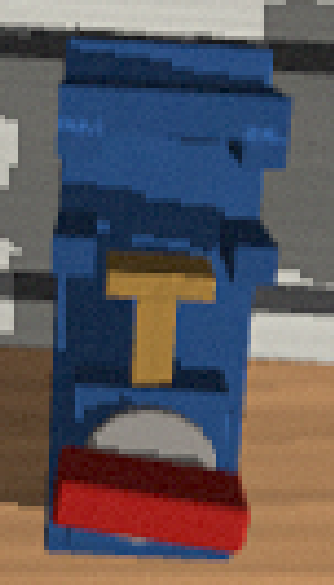

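Run:
```python
from h import *
p,d,cm=load("wrist","w2");H=hsv(p)
red=((H[...,0]<8)|(H[...,0]>172))&(H[...,1]>150);red[:,:225]=0;red[:,305:]=0;red[:200]=0;red[245:]=0
print(np.histogram(H[...,2][red],bins=range(0,256,20))[0])
b=red&(H[...,2]>150)
c=max(cv2.findContours(b.astype(np.uint8),0,1)[0],key=cv2.contourArea).reshape(-1,2)
print("wing",b.sum(),cv2.minAreaRect(cast(cm,c,76)[:,:2].astype(np.float32)))
R=down(np.radians(28.2))
ctrl.move_ptp([405.5,-238.3,180],R)
ctrl.move_l([405.5,-238.3,103],R,vel=120,threshold=8)
ctrl.hold(.1)
s=sensors.read_state();print(s["t"],s["eef_pos"],s["force"])
ctrl.gripper_to(20,40)
s=sensors.read_state();print(s["t"],s["eef_pos"],s["force"],s["grip_width"])
ctrl.move_l([405.5,-238.3,200],R)
ctrl.hold(.1)
s=sensors.read_state();print(s["t"],s["eef_pos"],s["force"],s["grip_width"])
snap("wrist","w3")
```

```text
[  0   0   2 288  20  27  31  52 333   8   0   0]
wing 365 ((620.6400146484375, 187.4575958251953), (43.8924446105957, 9.735783576965332), 81.01374053955078)
5.6417 [ 406.34358635 -238.89748788  104.05397956] [0.40725819 0.6950653  0.23051403]
6.225 [ 405.60161504 -238.46133848  103.18806298] [-0.43758909  0.40693495  2.18623279] 23.50256200955666
7.125 [ 404.59292713 -237.51822189  198.39604721] [-0.10925003  0.38712784 -0.25051129] 23.2123085612911
```

View pics/w3.png

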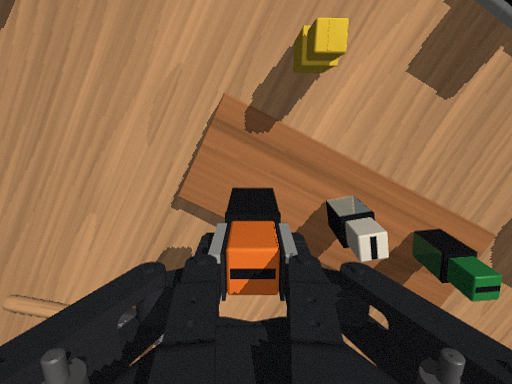

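```bash
cat >> h.py <<'E'
TH=np.radians(-3.1)
UX=np.array([np.cos(TH),np.sin(TH)]);UY=np.array([-np.sin(TH),np.cos(TH)])
O=537.6*UX+220.0*UY   # carriage middle (vision)
RB=down(TH+np.pi/2)
def W(bx,by,z): return np.r_[O+bx*UX+by*UY,z]
def B(pos): d=pos[:2]-O; return np.array([d@UX,d@UY,pos[2]])
def avg(n=10):
    ctrl.hold(.05);L=[]
    for _ in range(n):
        L.append(sensors.read_state());ctrl.hold(.01)
    return np.mean([s["eef_pos"] for s in L],0),np.std([s["eef_pos"] for s in L],0),np.mean([s["force"] for s in L],0),L[-1]["t"],L[-1]["grip_width"]
E
python3 - <<'E'
from h import *
print(O)
ctrl.move_ptp(W(-10,55,180),RB)
ctrl.move_l(W(-10,55,123.5),RB)
a=avg();print(a,B(a[0]))
hit=ctrl.move_l(W(-10,30,123.5),RB,vel=15,threshold=3)
s=sensors.read_state();print(hit,B(s["eef_pos"]),s["force"])
a=avg();print(a,B(a[0]))
snap("wrist","w4")
E
```

```text
[548.71065282 190.60529761]
(array([542.95629621, 246.04558037, 124.93916757]), array([0.11059322, 0.10350649, 0.19723347]), array([ 0.14939863,  0.0856959 , -0.74061262]), 9.65, 23.660572074929096) [ -8.74408077  55.04796657 124.93916757]
True [-10.43205883  40.37723069 122.90748062] [0.24062156 1.07404465 0.00785128]
(array([540.11148992, 231.52045793, 122.42155204]), array([0.08301841, 0.01732876, 0.09861667]), array([ 0.6408827 ,  1.71000409, -0.52652609]), 10.8083, 23.179690196747927) [-10.7992228   40.39025543 122.42155204]
```

View pics/w4.png

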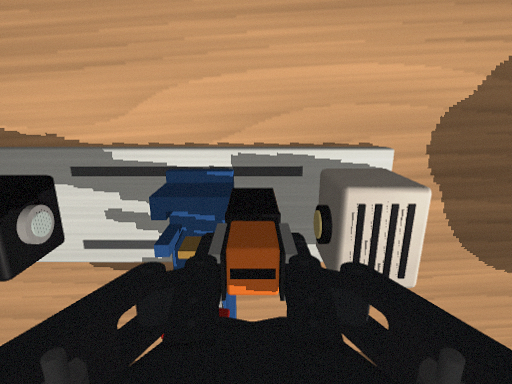

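Run:
```python
from h import *
ctrl.move_l(W(-10,46,123.5),RB,vel=60)
for i in range(8):
    s=sensors.read_state();print(round(s["t"],2),B(s["eef_pos"]).round(2),s["force"].round(2));ctrl.hold(.08)
ctrl.move_l(W(-10,46,170),RB)
ctrl.move_l(W(-10,-54,170),RB)
ctrl.move_l(W(-10,-54,123.5),RB)
ctrl.hold(.2)
hit=ctrl.move_l(W(-10,-30,123.5),RB,vel=15,threshold=3)
s=sensors.read_state();print(hit,B(s["eef_pos"]),s["force"])
a=avg();print(a,B(a[0]))
```

```text
11.12 [-10.29  46.1  123.2 ] [-0.36 -0.49 -0.59]
11.2 [-10.36  45.9  123.12] [-0.63 -0.68 -0.15]
11.28 [-10.31  45.84 123.15] [-0.66  0.14 -0.56]
11.37 [-10.22  45.83 123.25] [-0.03 -0.54 -1.73]
11.45 [-10.12  45.85 123.36] [ 0.35 -0.3  -1.45]
11.53 [-10.04  45.88 123.45] [-0.8   0.19 -0.86]
11.62 [ -9.98  45.9  123.51] [ 0.38  0.08 -0.84]
11.7 [ -9.97  45.94 123.52] [-0.46  0.19 -2.31]
True [-10.6249211  -41.3592451  122.77071145] [-0.03474177 -0.82227165 -1.91379149]
(array([535.22324507, 149.84885516, 122.10941074]), array([0.13132123, 0.02125586, 0.12915514]), array([-0.2742959 , -0.3171875 , -1.21983944]), 14.775, 23.27934463878069) [-11.2636112  -41.42618534 122.10941074]
```

```bash
sed -i 's/220.0\*UY   #/219.48*UY   #/' h.py
python3 - <<'E'
from h import *
ctrl.move_l(W(-10,-46,123.5),RB,vel=80)
ctrl.move_l(W(-10,-46,165),RB)
ctrl.move_l(W(5,0,165),RB)
ctrl.hold(.3)
hit=ctrl.move_l(W(5,0,140.2),RB,vel=40,threshold=5)
ctrl.hold(.4)
a=avg();print(hit,a,B(a[0]))
if not hit:
    hit=ctrl.move_l(W(-6,0,140.2),RB,vel=12,threshold=3)
    a=avg();print(hit,a,B(a[0]))
snap("wrist","w5")
E
```

```text
False (array([553.71656114, 189.81879197, 140.30028435]), array([0.01548219, 0.01320122, 0.02000738]), array([-0.11719078, -0.12751266, -1.0972136 ]), 17.525, 23.435984466373565) [5.04111632e+00 5.35885297e-03 1.40300284e+02]
True (array([546.89587821, 190.06630917, 139.67364007]), array([0.01249149, 0.01669349, 0.05660274]), array([ 2.17934248, -0.03434777,  0.18604399]), 18.3083, 23.03561320833244) [-1.78297114e+00 -1.16340575e-01  1.39673640e+02]
```

View pics/w5.png

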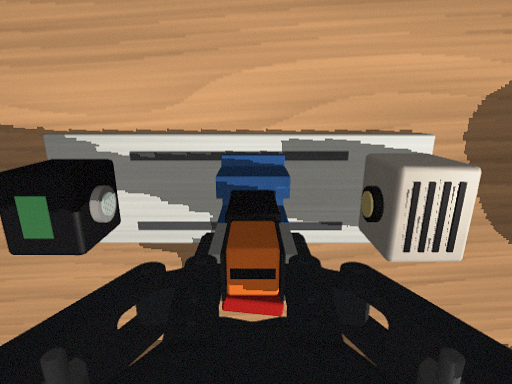

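Cell is between the cheeks and touched the wall at TCP x = −1.8. So I'll lower 2 mm off it.

Run:
```python
from h import *
ctrl.move_l(W(0.2,0,140.2),RB,vel=20)
ctrl.hold(.5)
a=avg(5);print(B(a[0]),a[2])
hit=ctrl.move_l(W(0.2,0,104),RB,vel=25,threshold=6)
a=avg();print(hit,a,B(a[0]))
snap("wrist","w6");snap("scene","s6")
```

```text
[1.79783738e-01 4.94924349e-03 1.40222420e+02] [-0.18722706 -0.02932335 -0.97911835]
True (array([548.89202   , 190.03304484, 108.23896367]), array([0.01224825, 0.00835108, 0.0077287 ]), array([0.40868632, 0.05703882, 5.1394077 ]), 20.55, 23.227558430438414) [ 2.12048530e-01 -4.16072514e-02  1.08238964e+02]
```

View pics/w6.png

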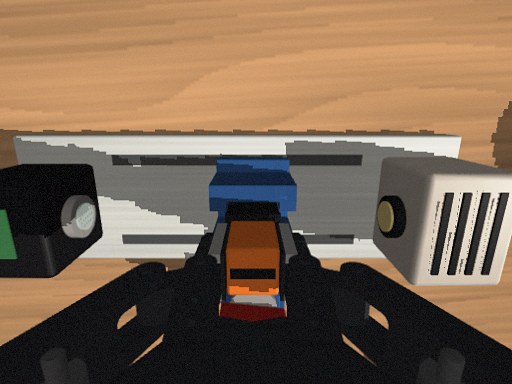

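Run:
```python
from h import *
ctrl.gripper_to(45)
ctrl.hold(.1)
ctrl.move_l(W(0.2,0,150),RB,vel=60)
ctrl.move_l(W(0.2,0,205),RB)
ctrl.move_ptp(W(72,0,205),down(np.radians(-9)))
ctrl.hold(.4)
p,d,cm=snap("wrist","w7");snap("scene","s7");snap("top","t7")
a=avg(3);print(a,B(a[0]))
H=hsv(p)
red=((H[...,0]<6)|(H[...,0]>174))&(H[...,1]>150)&(H[...,2]>60)
P,u,v=pts(cm,d,red);k=(abs(P[:,2]-76)<4)&(np.hypot(*(P[:,:2]-W(72,0,0)[:2]).T)<40)
m=np.zeros(d.shape,np.uint8);m[v[k],u[k]]=1
c=max(cv2.findContours(m,0,1)[0],key=cv2.contourArea).reshape(-1,2)
r=cv2.minAreaRect(cast(cm,c,76)[:,:2].astype(np.float32));print(m.sum(),r,B(np.r_[r[0],76]),np.median(P[k][:,2]))
```

```text
(array([620.57719889, 186.19262792, 205.04285365]), array([0.01043079, 0.00480418, 0.01606598]), array([-0.25204489,  0.14960761,  0.24675421]), 24.5583, 45.12281898995412) [7.20000136e+01 2.45000200e-04 2.05042854e+02]
642 ((621.312255859375, 187.7567138671875), (45.10683822631836, 10.904937744140625), 81.02172088623047) [72.64941098  1.60179319 76.        ] 75.24078983970789
```

View pics/w7.png

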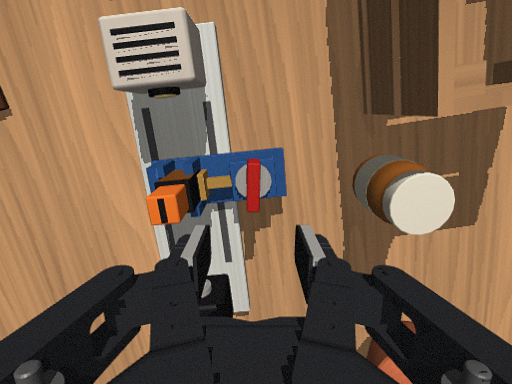

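View pics/s7.png

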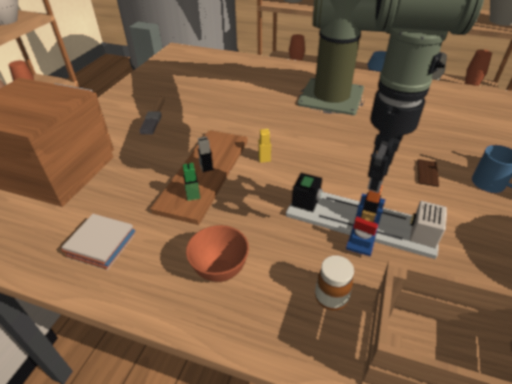

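Run:
```python
from h import *
y=np.radians(-9);R=down(y);C=W(72.3,0.7,78)
ctrl.gripper_to(30)
ctrl.move_l(np.r_[C[:2],110],R)
hit=ctrl.move_l(C,R,vel=50,threshold=6)
ctrl.hold(.3);a=avg(3);print(hit,B(a[0]),a[2],a[3])
if not hit:
    ctrl.gripper_to(8,30)
    a=avg(3);print(B(a[0]),a[2],a[3],a[4],sensors.read_state()["wrist_torque"])
```

```text
False [72.47141776  0.74303464 78.30104099] [-0.05662012  0.213625    0.15543312] 26.8083
[72.56001245  0.68858715 78.24136667] [ 0.71701534 -0.09951233  0.46003978] 27.175 11.510339123650239 [-0.0145843  -0.04040028 -0.08596956]
```

Run:
```python
from h import *
C=W(72.4,0.7,78)
for deg in [-20,-32,-44,-56,-68,-78,-86,-90,-93]:
    ctrl.move_ptp(C,down(np.radians(deg)));ctrl.hold(.1)
    s=sensors.read_state();r=s["eef_rot"][:,1]
    print(deg,round(np.degrees(np.arctan2(r[1],r[0])),1),round(s["t"],2),B(s["eef_pos"]).round(2),s["force"].round(1),s["wrist_torque"].round(2),round(s["grip_width"],1))
    if abs(s["wrist_torque"][2])>1.5 or np.linalg.norm(s["force"])>30: print("stop");break
```

```text
-20 -19.9 27.58 [72.68  0.64 78.21] [ 1.5 -0.8  1. ] [-0.07 -0.11 -0.07] 11.6
-32 -31.8 28.0 [72.85  0.6  78.25] [ 1.8 -0.5  1.3] [-0.13 -0.29 -0.03] 11.1
-44 -43.8 28.42 [72.93  0.54 78.2 ] [ 2.8 -1.   0.2] [-0.3  -0.51 -0.08] 11.3
-56 -55.8 28.83 [73.04  0.43 78.24] [ 5.1 -1.6  0.9] [-0.47 -0.73 -0.04] 11.2
-68 -67.9 29.25 [73.12  0.32 78.22] [ 5.1 -3.3  0.2] [-0.48 -0.76 -0.07] 11.4
-78 -77.9 29.64 [73.16  0.2  78.24] [ 4.5 -3.8  0.3] [-0.5  -0.75 -0.07] 11.2
-86 -85.9 30.0 [73.18  0.1  78.23] [ 5.3 -3.6  0.1] [-0.63 -0.8  -0.11] 11.2
-90 -89.9 30.35 [7.321e+01 5.000e-02 7.824e+01] [ 4.4 -4.1 -0.7] [-0.53 -0.81 -0.08] 11.6
-93 -92.8 30.7 [7.322e+01 1.000e-02 7.826e+01] [ 4.3 -4.3  0.6] [-0.6  -0.83 -0.05] 11.4
```

Run:
```python
from h import *
C=W(72.4,0.7,78)
for deg in [-94.5,-96,-97.5,-99]:
    ctrl.move_ptp(C,down(np.radians(deg)));ctrl.hold(.15)
    s=sensors.read_state();r=s["eef_rot"][:,1]
    T=np.mean([(ctrl.hold(.01),sensors.read_state()["wrist_torque"])[1] for _ in range(5)],0)
    print(deg,round(np.degrees(np.arctan2(r[1],r[0])),1),round(s["t"],2),B(s["eef_pos"]).round(2),s["force"].round(1),T.round(3),round(s["grip_width"],1))
    if abs(T[2])>.4: print("stop");break
snap("wrist","w8");snap("top","t8")
```

```text
-94.5 -94.2 31.1 [7.310e+01 2.000e-02 7.826e+01] [ 5.4 -3.2  1.2] [-0.607 -0.732  0.451] 11.3
stop
```

View pics/w8.png

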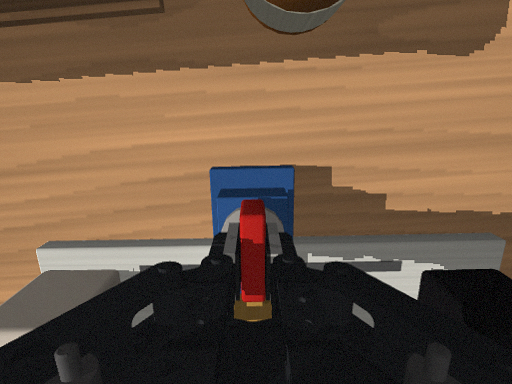

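Run:
```python
from h import *
C=W(72.6,0.5,78)
for deg in [-95.5,-96.5]:
    ctrl.move_ptp(C,down(np.radians(deg)));ctrl.hold(.15)
    s=sensors.read_state();r=s["eef_rot"][:,1]
    T=np.mean([(ctrl.hold(.01),sensors.read_state()["wrist_torque"])[1] for _ in range(5)],0)
    print(deg,round(np.degrees(np.arctan2(r[1],r[0])),1),round(s["t"],2),B(s["eef_pos"]).round(2),s["force"].round(1),T.round(3),round(s["grip_width"],1))
    if abs(T[2])>1: print("stop");break
# relax back toward the stop angle before opening
R=down(np.radians(-94.0))
ctrl.gripper_to(30);ctrl.hold(.1)
P=sensors.read_state()["eef_pos"]
ctrl.move_l([P[0],P[1],110],vel=60)
ctrl.move_l([P[0],P[1],200])
ctrl.move_ptp(W(45,0,230),down(np.radians(87)))
ctrl.hold(.4)
p,d,cm=snap("wrist","w9");snap("scene","s9");snap("top","t9")
H=hsv(p)
red=((H[...,0]<6)|(H[...,0]>174))&(H[...,1]>150)&(H[...,2]>60)
Q,u,v=pts(cm,d,red);k=(abs(Q[:,2]-76)<4)&(np.hypot(*(Q[:,:2]-W(72,0,0)[:2]).T)<40)
m=np.zeros(d.shape,np.uint8);m[v[k],u[k]]=1
c=max(cv2.findContours(m,0,1)[0],key=cv2.contourArea).reshape(-1,2)
r=cv2.minAreaRect(cast(cm,c,76)[:,:2].astype(np.float32));print(m.sum(),r,B(np.r_[r[0],76]))
Q,u,v=pts(cm,d,np.ones(d.shape,bool));k=(abs(Q[:,2]-114)<4)&(np.hypot(*(Q[:,:2]-O).T)<40)
m[:]=0;m[v[k],u[k]]=1;c=max(cv2.findContours(m,0,1)[0],key=cv2.contourArea).reshape(-1,2)
r=cv2.minAreaRect(cast(cm,c,114)[:,:2].astype(np.float32));print(m.sum(),r,B(np.r_[r[0],114]),np.median(Q[k][:,2]))
print(sensors.read_state()["t"])
```

```text
-95.5 -95.2 31.64 [ 7.311e+01 -1.000e-02  7.825e+01] [ 3.  -3.   0.4] [-0.588 -0.683  0.76 ] 11.0
-96.5 -96.2 32.08 [73.11 -0.   78.26] [ 4.1 -3.5  1.1] [-0.567 -0.66   0.99 ] 11.4
514 ((619.8589477539062, 187.03538513183594), (11.189804077148438, 45.34486389160156), 87.03668212890625) [71.23723815  0.80292682 76.        ]
872 ((548.7385864257812, 190.63169860839844), (23.457569122314453, 23.102619171142578), 87.03466033935547) [2.64649911e-02 5.47872980e-01 1.14000000e+02] 113.39743198628437
37.2167
```

View pics/w9.png

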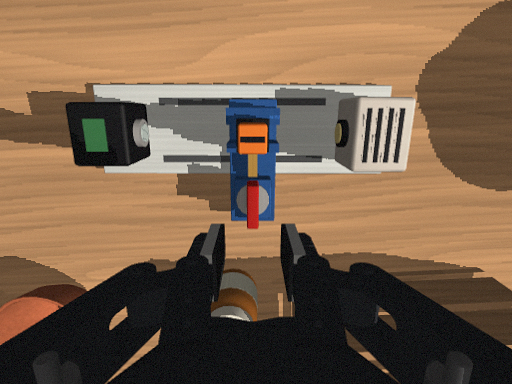

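View pics/s9.png

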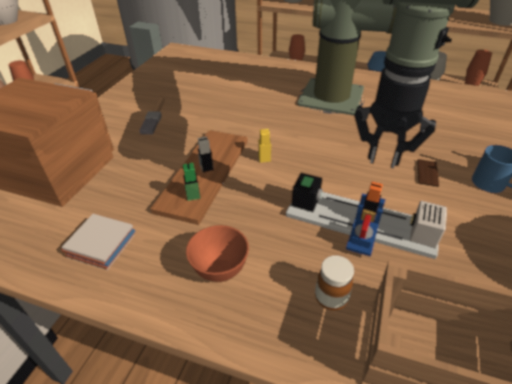

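The last pictures show the wing along bench x at the stop. The stopper top is at z ≈ 113.4, square and at bench x ≈ 0, so the cell is against the wall. The other two cells, the bowl and the jar look where they were. Handing in.

Run:
```python
from h import *
print(ctrl.finish_job(), sensors.read_state()["t"])
```

```text
the job is handed in; nothing more can be done
the job is handed in; nothing more can be done
```

The orange cell is in the blue carriage's well and the red cam is turned to its stop. The gripper is clear, and I handed the job in at about 37 s of the 59 s allowed.

**What I did**
- I gripped the orange stopper by the sides of its clear-face (y) axis.
- I touched both carriage end faces with the cell. The contacts were 81.8 mm apart where 82 mm was expected, and put the carriage middle 0.5 mm from where the camera had it.
- I touched the well's wall, backed off 2 mm and lowered the cell until it met the floor at the expected height.
- I gripped the cam wing and turned it clockwise until the wrist torque rose from about 0.05 to 1.0 N m, then let go and lifted away.

**Last checks**
- **Cell:** upright and square to the bench, with its stopper top at z = 113.4 mm (114 expected). It sits at bench x ≈ 0.0 mm, which is tight against the wall, and its bar runs along the light path.
- **Cam:** the wing lies along bench x to within about 0.2°.
- **Other things:** the green and white cells, bowl and jar look unmoved in the scene picture; I did not measure them.
- **Disagreement:** the camera put the wing axis 0.8–1.6 mm off the carriage middle I had felt. Turning it gave only about 6 N of side force, so I left it.

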